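Close the nesting canister

ROBOT

A 6-joint arm with a two-finger parallel gripper is mounted at the origin on a cart in front of the work surface, level with it; the furniture and walls round the work are solid. World frame = base frame: x ahead of the robot, y to its left, z up, the work surface at z = 0. Lengths are in m, angles in degrees, forces in N, time in s.
With the tool pointing down it reaches from about 0.325 to 0.9 m from the base axis. Payload 3.5 kg.
Tool frame: the origin (TCP) lies at the very end of the fingers, on their centre line; the grasp point (between the pads) lies 19 mm behind it; z points along the fingers, y is the line along which they close (so a half turn about z gives the same grasp; the last joint's range is limited). The gripper opens to 85 mm and grips with 20 to 120 N. Pads are 22 mm wide; open, the fingers measure 114 mm over their backs; the gripper's body (76 mm by 85 mm) begins 54 mm behind the grasp point. The pads swing forward as they close: fully open they stand 13 mm farther back than shut.
Start: joints at [-5.924, 15.837, -1.513, 72.651, 0, 84.076], TCP at [0.625, -0, 0.231] pointing down, gripper open.
Joint ranges: [-178.77, 178.77], [-48.84, 107.48], [-61.69, 71.31], [-111.58, 123.2], [-90, 87.43], [-180, 180]. Speed limits (degrees/s): [147.25, 147.25, 180, 180, 180, 180].

INTERFACE

Orientations are given as a 3x3 rotation matrix whose columns are the frame's x, y, z axes.
In Python, from workcell import bot gives the robot as it stands.
- The arm moves only by the tool carry_out, never from a script. Its argument "deltas" is a list that holds one entry, the list of rows, each a list of 5 numbers: the finger opening in m, from 0 to 0.0854, then the shift along the tool's x, y, z in m, then the turn about the tool's z in degrees. A call has exactly 10 rows; each row shifts and turns the commanded pose from where the row before left it, along the tool's axes as they then stand; what a row does not reach is not made up. A row lasts 1/10 s, in which the tool goes at most 50 mm and 8.59 degrees, less where a joint would pass 70% of its speed; a pose out of reach is approached as far as the arm can. A call is refused whole if a number of a shift passes 0.05 or a number of a turn 8.59, either way. A call with a gripper value outside its range is refused whole. The fingers move at their own pace and stop on an object; "squeeze" is the grip in N (left out, the last holds). Time passes only in rows, so rows that do not move let the fingers close, or fill a call up. It gives the time, the measured TCP pose, the force, the opening and the grip force at its end, in the units of the state.
- bot.observe(): the state, without advancing time (a new reading comes with each control period).
- bot.grab_frame(name): name is "scene" or "side" or "wrist"; returns a dict with "color" (384x512x3 uint8, red, green, blue), "z_map" (384x512 float32, m along the optical axis (not along the pixel's ray), 0 where there is no reading), "fov_y" (degrees; the focal length in pixels is half the picture's height over the tangent of half this angle, whatever the lens; pixels are square), "cx", "cy" (the principal point, pixels), "cam_to_world" (4x4, takes a point from camera to world coordinates); the wrist camera has in their place "tool_from_camera" (4x4, takes a point from camera to tool coordinates, whose origin is the TCP and whose axes are the flange's). Camera axes: x right, y down, z forward; pixel columns grow to the right and rows downward; lengths in m; the calibration is good to about 2 mm. A picture is of the moment at which its call begins: read the wrist's pose just before it.
- bot.job_done(): hands the job in; it is judged then, once.
The state is a dict: "time": time; "joint_pos": joint angles; "joint_velocities": joint speeds; "tau": joint torques, N m; "tool_pos": TCP position; "ee_rot": TCP orientation; "force": force on the tool from outside, world axes, zero at the start; "moment": the same for the moment, N m; "finger_gap": finger opening in m; "grasp_force": force on a finger pad.
Only numpy, scipy, OpenCV 4.12 (cv2) and the standard library are available. Lean on these libraries where they do the work, as an engineer would, in place of code of your own. Each camera call takes 0.05 s, during which the arm holds its last target. There are 200 camera calls.

TASK

Close the nesting canister: of the two steel covers take the one tall enough to go over the small canister standing in the base, lower it over it with its lugs through the gaps in the base's rim, and twist it either way until the lugs meet the stops under the rim. Let go with the cover flat on the base's floor and the small canister upright inside; leave the low cover where it is.

Things in the scene. Friction and masses are not known exactly. Their poses are not given: they have to be found in the camera images.
- canister_base: Fixed round steel dish, 148 mm wide, 34 high, inner floor at z 6. Origin: centre of underside, z up. Two rim ledges (z 24 to 32, reaching in to 52 mm from the axis) lie on its +y and -y sides; the two 80 degree gaps between them on +x and -x. Stop posts hide under the ledge middles: a cover let in with lugs at the gap middles turns about 74 degrees either way to the stop.
- small_canister: Small closed steel canister with a wooden lid, 45 mm diameter, 72 mm high, standing loose near the middle of the base; origin at the centre of its underside, z up. Obstacle near by: a fixed coffee machine, 0.33 m high, stands left of the work round x 0.66, y 0.43 and reaches towards the robot to about x 0.50; pass above it or swing clear in front of it.
- tall_cover: Taller steel shell, open below, 86 mm wide, 92 high, 87 deep inside, 0.2 to 0.35 kg. Origin: centre of lower rim, z up. Wooden bar grip on top along x: 66 long, 14 thick, z 92 to 126. Two lugs at the lower rim on +x and -x (under the bar's ends), 24 wide, 8 high, reach 60 mm from the axis. In the gaps: play about 8 mm, 15 degrees; rim then rests on the dish floor, lugs 10 mm below the ledges.
- low_cover: The low cover, to be left alone: same shell, lugs and bar grip, but only 40 mm high (74 with the bar), too low for the small canister. Origin: centre of lower rim, z up, bar along x. It and the tall cover may stand in either place.
Mind the look-alikes: they are no part of the job. There is more than one size of the canister_base; the one meant has the size given above.

How it is judged:
By the outcome, as a careful person would: the job done as asked, in the order asked, and still so for the second after the job is handed in, with the robot touching nothing.
It also fails if it takes over 43 s, if anything falls off the work surface, if the arm or the gripper's body presses on something with over 40 N, if the wrist force passes 120 N, or if a joint passes its speed limit or range.

## Working session

There is one attempt and no reset: what is moved stays moved. The work goes in short steps, Python scripts to look and compute and a tool call to move; the robot and the scene stay as the last step left them, time stands still between calls to the robot, and variables do not carry over. Pictures are saved under pics/ and viewed, at most 10 in all, crops included, and the job is handed in when it is done.

Besides the shell and the picture viewer there is one more tool, called after "Request:" by a JSON object that holds its "op" and its "data", one argument or row to a line. carry_out: Moves the arm, as the interface text tells. Its arguments: {"type":"object","properties":{"deltas":{"type":"array","items":{"type":"array","items":{"type":"array","items":{"type":"number"}}}},"squeeze":{"type":"number"}},"required":["deltas"]}

```bash
mkdir -p pics
cat > h.py <<'E'
import numpy as np, cv2
from workcell import bot
def grab(n):
    s=bot.observe(); f=bot.grab_frame(n)
    if n=="wrist":
        T=np.eye(4);T[:3,:3]=np.array(s["ee_rot"]);T[:3,3]=s["tool_pos"]
        M=T@np.array(f["tool_from_camera"])
    else: M=np.array(f["cam_to_world"])
    h=f["color"].shape[0]; F=h/2/np.tan(np.radians(f["fov_y"])/2)
    return f["color"],f["z_map"],M,F,f["cx"],f["cy"]
def cloud(g):
    c,z,M,F,cx,cy=g
    v,u=np.mgrid[:z.shape[0],:z.shape[1]]
    P=np.stack([(u-cx)/F*z,(v-cy)/F*z,z],-1)@M[:3,:3].T+M[:3,3]
    P[z==0]=np.nan
    return P
def save(g,n): cv2.imwrite("pics/"+n,g[0][:,:,::-1])
E
python3 - <<'E'
from h import *
s=bot.observe(); print(s["time"],s["ee_rot"],s["tool_pos"])
gs=[grab(n) for n in("scene","side","wrist")]
ims=[g[0] for g in gs]
for g,n in zip(gs,("s","d","w")):np.savez(n,P=cloud(g),c=g[0]); print(n,g[2].round(2).tolist())
cv2.imwrite("pics/a.png",cv2.resize(ims[0],(800,600))[:,:,::-1])
cv2.imwrite("pics/b.png",np.hstack([cv2.resize(i,(400,300)) for i in ims[1:]])[:,:,::-1])
E
```

```text
0.0 [[-2.34741326e-06  9.99997520e-01 -2.22704533e-03]
 [ 9.99999966e-01  2.92655518e-06  2.60046230e-04]
 [ 2.60052102e-04 -2.22704465e-03 -9.99997486e-01]] [6.24227017e-01 9.38328539e-05 2.30133869e-01]
s [[0.88, -0.27, 0.4, 0.05], [-0.48, -0.48, 0.73, -1.06], [-0.0, -0.84, -0.55, 0.74], [0.0, 0.0, 0.0, 1.0]]
d [[1.0, 0.01, -0.05, 0.63], [0.05, -0.4, 0.91, -1.32], [-0.01, -0.92, -0.4, 0.54], [0.0, 0.0, 0.0, 1.0]]
w [[1.0, 0.0, -0.0, 0.62], [0.0, -0.97, -0.26, 0.07], [-0.0, 0.26, -0.97, 0.37], [0.0, 0.0, 0.0, 1.0]]
```

View pics/a.png

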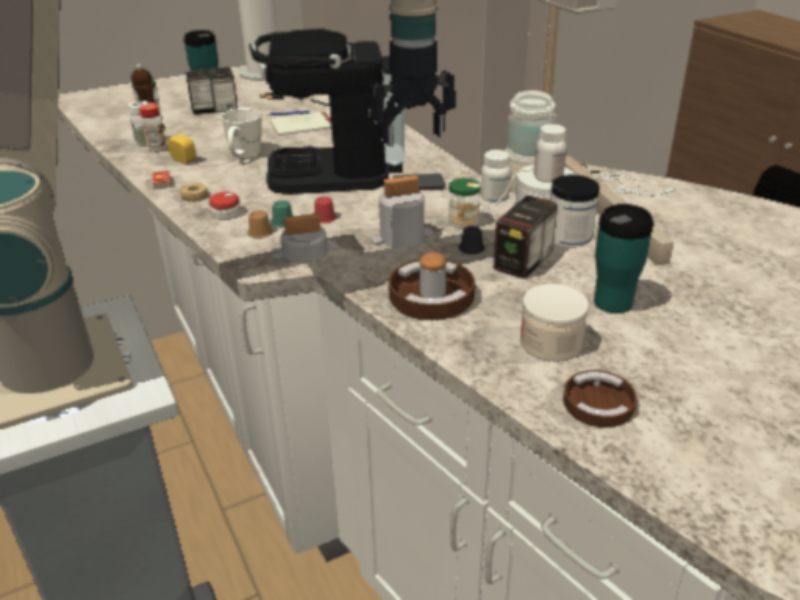

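View pics/b.png

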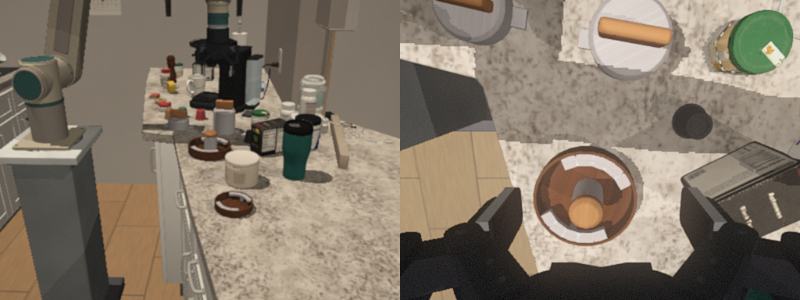

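The scene picture shows the base with the small canister at about (432,285), the tall cover at (402,215), the low cover at (303,238) and a smaller look-alike dish at (600,397). The wrist view shows the base at (585,195) and the tall cover's bar at (635,32).

Run:
```python
from h import *
w=np.load("w.npz"); P,c=w["P"],w["c"].astype(int)
hsv=cv2.cvtColor(c.astype(np.uint8),cv2.COLOR_RGB2HSV).astype(int)
v,u=np.mgrid[:384,:512]
def fit(Q):
    A=np.c_[2*Q,np.ones(len(Q))]; s=np.linalg.lstsq(A,(Q**2).sum(1),rcond=None)[0]; return s[:2],np.sqrt(s[2]+s[0]**2+s[1]**2)
box=(u>150)&(u<330)&(v>170)&(v<330)
z=P[...,2]
lid=box&(z>.06)&(z<.11); print("lid",lid.sum(),cv2.minEnclosingCircle(P[lid][:,:2].astype(np.float32)),np.nanmax(z[lid]))
top=box&(z>.026)&(z<.042)
Q=P[top][:,:2].astype(np.float32); print("rim",len(Q),np.median(z[top]),cv2.minEnclosingCircle(Q))
sat=hsv[...,1]
# ledges: grey at z~.032
led=top&(sat<60); n,L,st,ce=cv2.connectedComponentsWithStats(led.astype(np.uint8))
for i in range(1,n):
    if st[i,4]>100:
        R=P[L==i]; print("ledge",st[i,4],np.median(R,0).round(4),R.mean(0).round(4))
# tall cover
b2=(u>220)&(u<370)&(v<120)
top=b2&(z>.085)&(z<.10); bar=b2&(z>.115)&(z<.135)
for m in(top,bar):
    Q=P[m][:,:2].astype(np.float32); print(len(Q),np.median(z[m]),cv2.minEnclosingCircle(Q) if len(Q) else 0,cv2.minAreaRect(Q) if len(Q) else 0)
b3=(u<180)&(v<90)
for lo,hi in((.03,.05),(.06,.08)):
    m=b3&(z>lo)&(z<hi);print("low",m.sum(),P[m].mean(0).round(3))
```

```text
lid 1564 ((0.6054755449295044, -0.09994994848966599), 0.022712184116244316) 0.07929605789260347
rim 5040 0.03160535707502424 ((0.6018331050872803, -0.10270603001117706), 0.07416369765996933)
ledge 1381 [ 0.622  -0.0492  0.0312] [ 0.6201 -0.0524  0.0312]
ledge 216 [ 0.608  -0.0811  0.034 ] [ 0.6075 -0.0826  0.0341]
ledge 1476 [ 0.5796 -0.1546  0.0311] [ 0.5825 -0.1518  0.0309]
6679 0.09099978396020969 ((0.6544463038444519, 0.10552625358104706), 0.0427207350730896) ((0.6544024348258972, 0.10076553374528885), (0.07543464004993439, 0.08440013229846954), 89.81494903564453)
2175 0.12462141981485025 ((0.6543833017349243, 0.10517604649066925), 0.03320920467376709) ((0.6544628739356995, 0.105650894343853), (0.014517429284751415, 0.06609032303094864), 80.4820785522461)
low 3529 [0.473 0.13  0.039]
low 358 [0.49  0.14  0.069]
```

Request:
{"op": "carry_out", "data": {
  "deltas": [
    [[0.085, 0.026, 0.0075, 0, 0], [0.085, 0.026, 0.0075, 0, 0], [0.085, 0.027, 0.0075, 0, 0], [0.085, 0.0265, 0.0075, 0, 0], [0.085, 0, 0, 0, -8], [0.085, 0, 0, 0, -8], [0.085, 0, 0, 0, -8], [0.085, 0, 0, 0, -8], [0.085, 0, 0, 0, -8], [0.085, 0, 0, 0, -8]]
  ],
  "squeeze": 60
}}

```text
time: 1.15
tool_pos: [0.6547, 0.1055, 0.2307]
ee_rot: [[-0.747, 0.665, -0.001], [0.665, 0.747, -0.0], [0.001, -0.001, -1.0]]
force: [-0.3, 1.0, -0.1]
finger_gap: 0.0855
grasp_force: 0.0
```

Request:
{"op": "carry_out", "data": {
  "deltas": [
    [[0.085, 0, 0, 0, -8.1], [0.085, 0, 0, 0, -8.1], [0.085, 0, 0, 0, -8.1], [0.085, 0, 0, 0, -8.2], [0.085, 0, 0, 0.02, 0], [0.085, 0, 0, 0.02, 0], [0.085, 0, 0, 0.02, 0], [0.085, 0, 0, 0, 0], [0.085, 0, 0, 0, 0], [0.085, 0, 0, 0, 0]]
  ]
}}

```text
time: 2.15
tool_pos: [0.6558, 0.1055, 0.1726]
ee_rot: [[-0.986, 0.165, 0.002], [0.165, 0.986, 0.0], [-0.002, 0.0, -1.0]]
force: [-0.5, 0.1, 0.5]
finger_gap: 0.085
grasp_force: 0.0
```

Run:
```python
from h import *
s=bot.observe(); R=np.array(s["ee_rot"]);p=np.array(s["tool_pos"])
print(s["time"],p.round(4),R.round(3).tolist(),np.degrees(np.arctan2(R[1,0],R[0,0])),np.round(s["joint_pos"],1))
g=grab("wrist");P=cloud(g);z=P[...,2]
m=(z>.115)&(z<.135)&(np.abs(P[...,0]-.654)<.06)&(np.abs(P[...,1]-.105)<.06)
Q=P[m][:,:2].astype(np.float32);print(len(Q),np.median(z[m]),cv2.minAreaRect(Q))
print("cmd in tool xy", R.T@(np.array([.6544,.1054,.098])-p))
save(g,"c.png")
```

```text
2.15 [0.6558 0.1055 0.1726] [[-0.986, 0.165, 0.002], [0.165, 0.986, 0.0], [-0.002, 0.0, -1.0]] 170.5000480412663 [ 3.6 21.6 -0.8 67.5 -0.  13.1]
2394 0.12476845504690624 ((0.653171181678772, 0.10566515475511551), (0.013987920247018337, 0.06501905620098114), 80.38800048828125)
cmd in tool xy [ 0.00154469 -0.00040829  0.07460369]
```

Request:
{"op": "carry_out", "data": {
  "deltas": [
    [[0.085, 0.002, 0, 0.02, 0], [0.085, 0, 0, 0.02, 0], [0.085, 0, 0, 0.02, 0], [0.085, 0, 0, 0.0145, 0], [0.085, 0, 0, 0, 0], [0, 0, 0, 0, 0], [0, 0, 0, 0, 0], [0, 0, 0, 0, 0], [0, 0, 0, 0, 0], [0, 0, 0, 0, 0]]
  ],
  "squeeze": 80
}}

```text
time: 3.2
tool_pos: [0.6534, 0.1057, 0.0975]
ee_rot: [[-0.986, 0.165, 0.001], [0.165, 0.986, -0.0], [-0.001, -0.0, -1.0]]
force: [0.5, -0.4, 8.4]
finger_gap: 0.0126
grasp_force: 80.3
```

Request:
{"op": "carry_out", "data": {
  "deltas": [
    [[0, 0, 0, 0, 0], [0, 0, 0, 0, 0], [0, 0, 0, -0.01, 0], [0, 0, 0, -0.02, 0], [0, 0, 0, -0.02, 0], [0, 0, 0, -0.025, 0], [0, 0, 0, -0.025, 0], [0, 0, 0, -0.025, 0], [0, 0, 0, 0, 0], [0, 0, 0, 0, 0]]
  ]
}}

```text
time: 4.2
tool_pos: [0.653, 0.1059, 0.2216]
ee_rot: [[-0.986, 0.165, 0.0], [0.165, 0.986, 0.0], [-0.0, 0.0, -1.0]]
force: [-0.6, -1.1, -3.0]
finger_gap: 0.0126
grasp_force: 78.3
```

Request:
{"op": "carry_out", "data": {
  "deltas": [
    [[0, 0.002, -0.027, 0, 0], [0, 0.002, -0.027, 0, 0], [0, 0.002, -0.027, 0, 0], [0, 0.002, -0.027, 0, 0], [0, 0.002, -0.027, 0, 0], [0, 0.002, -0.027, 0, 0], [0, 0.002, -0.026, 0, 0], [0, 0.002, -0.026, 0, 0], [0, 0, 0, 0, 5.5], [0, 0, 0, 0, 6]]
  ]
}}

```text
time: 5.2
tool_pos: [0.6, -0.1032, 0.2189]
ee_rot: [[-0.931, 0.364, -0.005], [0.364, 0.931, 0.001], [0.005, -0.0, -1.0]]
force: [0.4, 1.2, -3.5]
finger_gap: 0.0127
grasp_force: 78.6
```

Run:
```python
from h import *
w=np.load("w.npz"); P,c=w["P"],w["c"]
hsv=cv2.cvtColor(c,cv2.COLOR_RGB2HSV).astype(int)
v,u=np.mgrid[:384,:512]
z=P[...,2]; d=P[...,:2]-np.array([.602,-.1027]); r=np.hypot(d[...,0],d[...,1]); a=np.degrees(np.arctan2(d[...,1],d[...,0]))
m=(r>.054)&(r<.066)&(z>.026)&(z<.038)
h,_=np.histogram(a[m],np.arange(-180,181,5)); print([(k*5-180,int(x)) for k,x in enumerate(h)])
ang=np.sort(a[m]);
for lo,hi in((-180,0),(0,180)):
    q=a[m&(a>lo)&(a<hi)]; print(np.percentile(q,[1,50,99]))
for k in(-.002,0,.002):
  pass
s=bot.observe();print(s["time"],s["tool_pos"],s["ee_rot"][1][0],s["force"],s["moment"],s["joint_pos"])
g=grab("side");save(g,"e.png");g=grab("wrist");save(g,"f.png")
a=cv2.imread("pics/e.png")[130:290,180:360];b=cv2.imread("pics/f.png")
cv2.imwrite("pics/g.png",np.hstack([cv2.resize(a,(400,356)),cv2.resize(b,(400,356))]))
```

```text
[(-180, 0), (-175, 0), (-170, 0), (-165, 9), (-160, 49), (-155, 45), (-150, 42), (-145, 44), (-140, 45), (-135, 43), (-130, 42), (-125, 46), (-120, 42), (-115, 39), (-110, 42), (-105, 42), (-100, 40), (-95, 41), (-90, 44), (-85, 38), (-80, 40), (-75, 45), (-70, 43), (-65, 40), (-60, 0), (-55, 0), (-50, 0), (-45, 0), (-40, 0), (-35, 0), (-30, 0), (-25, 0), (-20, 0), (-15, 0), (-10, 0), (-5, 0), (0, 0), (5, 0), (10, 0), (15, 4), (20, 49), (25, 47), (30, 50), (35, 49), (40, 48), (45, 50), (50, 53), (55, 51), (60, 52), (65, 53), (70, 51), (75, 54), (80, 51), (85, 50), (90, 56), (95, 50), (100, 55), (105, 51), (110, 53), (115, 38), (120, 0), (125, 0), (130, 0), (135, 0), (140, 0), (145, 0), (150, 0), (155, 0), (160, 0), (165, 0), (170, 0), (175, 0)]
[-160.00549005 -111.92109792  -61.37553903]
[ 20.74763862  70.22172238 117.95131522]
5.2 [ 0.59995939 -0.10317439  0.21886629] 0.36390126376570225 [ 0.35574796  1.21484917 -3.46344581] [ 0.05544354 -0.01579072 -0.01698101] [-1.58431318e+01  1.47676599e+01 -4.42907403e+00  7.10879685e+01
  7.19075207e-03  5.49705584e+00]
```

View pics/g.png

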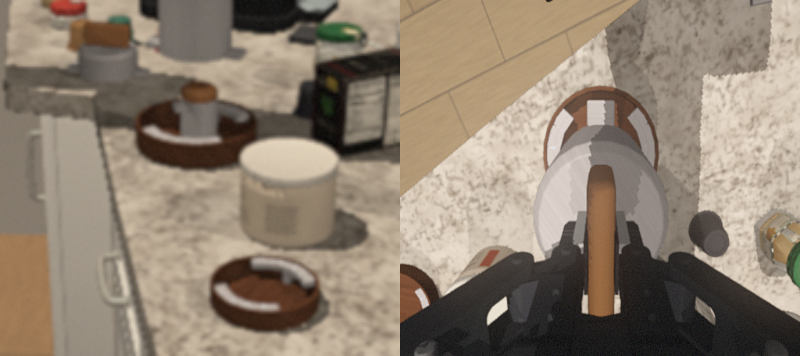

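The side crop shows the cover held above the base. In the wrist view the near lug (600,110) sits in the gap between the ledges. Yaw matches the base's (about -21°), so I lower to just above the rim.

Request:
{"op": "carry_out", "data": {
  "deltas": [
    [[0, -0.002, 0.001, 0, 0], [0, 0, 0, 0, 0], [0, 0, 0, 0, 0], [0, 0, 0, 0.02, 0], [0, 0, 0, 0.02, 0], [0, 0, 0, 0.02, 0], [0, 0, 0, 0.02, 0], [0, 0, 0, 0, 0], [0, 0, 0, 0, 0], [0, 0, 0, 0, 0]]
  ]
}}

```text
time: 6.3
tool_pos: [0.6053, -0.1026, 0.1433]
ee_rot: [[-0.934, 0.358, 0.002], [0.358, 0.934, -0.001], [-0.002, 0.0, -1.0]]
force: [-0.3, -0.4, -2.3]
finger_gap: 0.0129
grasp_force: 78.5
```

Run:
```python
from h import *
s=bot.observe();print(s["time"],s["tool_pos"],s["ee_rot"],s["force"],s["moment"])
g=grab("wrist");save(g,"k.png")
b=cv2.imread("pics/k.png")[60:384,100:400];cv2.imwrite("pics/k2.png",cv2.resize(b,(556,600)))
P=cloud(g);z=P[...,2];v,u=np.mgrid[:384,:512]
d=P[...,:2]-np.array([.602,-.1027]); r=np.hypot(d[...,0],d[...,1])
m=(z>.085+.03)&(z<.15)&(r<.05)
Q=P[m][:,:2].astype(np.float32);print("covertop",len(Q),np.median(z[m]),cv2.minEnclosingCircle(Q))
```

```text
6.3 [ 0.60525663 -0.10259861  0.14329649] [[-9.33707875e-01  3.58027734e-01  2.39707211e-03]
 [ 3.58027224e-01  9.33710919e-01 -6.53625658e-04]
 [-2.47218852e-03  2.47921649e-04 -9.99996913e-01]] [-0.33988849 -0.4086126  -2.28204675] [ 0.01184616  0.03079143 -0.04379794]
covertop 12454 0.13676736978100182 ((0.6054388284683228, -0.10224524885416031), 0.04288894310593605)
```

View pics/k2.png

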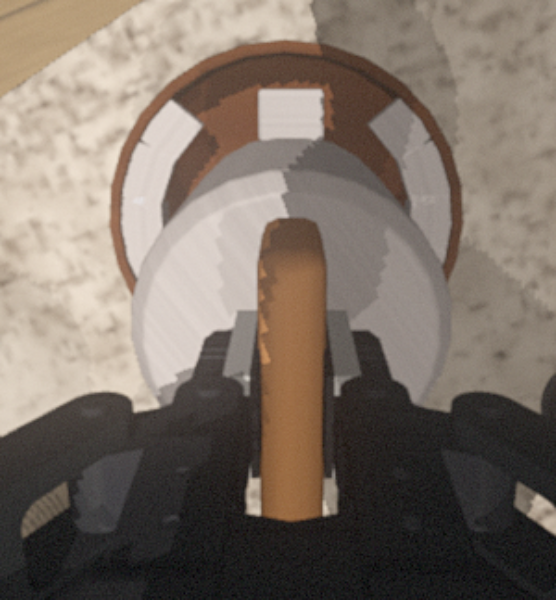

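The picture shows the near lug at (291,112), centred between the ledge ends (202 and 370). A 3 mm shift in x is needed before going down.

Request:
{"op": "carry_out", "data": {
  "deltas": [
    [[0, 0.003, -0.001, 0, 0], [0, 0, 0, 0, 0], [0, 0, 0, 0.008, 0], [0, 0, 0, 0.008, 0], [0, 0, 0, 0.008, 0], [0, 0, 0, 0.007, 0], [0, 0, 0, 0.005, 0], [0, 0, 0, 0.002, 0], [0, 0, 0, 0, 0], [0, 0, 0, 0, 0]]
  ]
}}

```text
time: 7.35
tool_pos: [0.6014, -0.1023, 0.1039]
ee_rot: [[-0.934, 0.358, 0.001], [0.358, 0.934, -0.0], [-0.001, 0.0, -1.0]]
force: [-0.6, 0.6, -1.6]
finger_gap: 0.0124
grasp_force: 78.7
```

Request:
{"op": "carry_out", "data": {
  "deltas": [
    [[0, 0, 0, 0, 4], [0, 0, 0, 0, 7], [0, 0, 0, 0, 7], [0, 0, 0, 0, 7], [0, 0, 0, 0, 7], [0, 0, 0, 0, 7], [0, 0, 0, 0, 7], [0, 0, 0, 0, 7], [0, 0, 0, 0, 7], [0, 0, 0, 0, 4]]
  ]
}}

```text
time: 8.35
tool_pos: [0.6013, -0.1023, 0.1039]
ee_rot: [[-0.083, 0.997, 0.001], [0.997, 0.083, -0.0], [-0.0, 0.001, -1.0]]
force: [-1.0, -0.3, -3.0]
finger_gap: 0.0128
grasp_force: 78.6
```

```bash
python3 -c "
from h import *
s=bot.observe();R=s['ee_rot'];print(s['time'],s['tool_pos'],np.degrees(np.arctan2(R[1][0],R[0][0])),s['force'],s['moment'],s['finger_gap'])"
```

```text
8.35 [ 0.60129261 -0.10231314  0.10388819] 94.78434040108961 [-0.95221826 -0.33662317 -3.02788321] [-0.00029471 -0.01060548 -0.04415231] 0.0127748757040167
```

Request:
{"op": "carry_out", "data": {
  "deltas": [
    [[0, 0, 0, 0, 2], [0, 0, 0, 0, 2], [0, 0, 0, 0, 2], [0, 0, 0, 0, 1], [0, 0, 0, 0, 1], [0, 0, 0, 0, 1], [0, 0, 0, 0, 1], [0, 0, 0, 0, 1], [0, 0, 0, 0, 0], [0, 0, 0, 0, 0]]
  ]
}}

```text
time: 9.35
tool_pos: [0.6013, -0.1023, 0.1039]
ee_rot: [[0.103, 0.995, 0.001], [0.995, -0.103, -0.001], [-0.0, 0.001, -1.0]]
force: [1.5, -0.9, -2.8]
finger_gap: 0.0128
grasp_force: 87.4
```

```bash
python3 -c "
from h import *
s=bot.observe();R=s['ee_rot'];print(s['time'],s['tool_pos'],np.degrees(np.arctan2(R[1][0],R[0][0])),s['force'],s['moment'],s['finger_gap'])"
```

```text
9.35 [ 0.60131107 -0.10228726  0.10394294] 84.11300032905896 [ 1.46665986 -0.8838585  -2.76486251] [-0.30467159 -0.30444786  1.82965186] 0.012834073379784658
```

The 1.8 Nm moment after about 75° shows the lugs are at the stops. Next I set it down gently.

Request:
{"op": "carry_out", "data": {
  "deltas": [
    [[0, 0, 0, 0.0005, 0], [0, 0, 0, 0.0005, 0], [0, 0, 0, 0, 0], [0, 0, 0, 0, 0], [0, 0, 0, 0, 0], [0, 0, 0, 0, 0], [0, 0, 0, 0, 0], [0, 0, 0, 0, 0], [0, 0, 0, 0, 0], [0, 0, 0, 0, 0]]
  ],
  "squeeze": 60
}}

```text
time: 10.35
tool_pos: [0.6015, -0.1024, 0.1038]
ee_rot: [[0.104, 0.995, 0.001], [0.995, -0.104, -0.0], [-0.0, 0.001, -1.0]]
force: [-1.3, -1.1, 5.9]
finger_gap: 0.0125
grasp_force: 89.1
```

Request:
{"op": "carry_out", "data": {
  "deltas": [
    [[0.05, 0, 0, 0, 0], [0.05, 0, 0, 0, 0], [0.05, 0, 0, 0, 0], [0.05, 0, 0, 0, 0], [0.05, 0, 0, 0, 0], [0.05, 0, 0, -0.01, 0], [0.05, 0, 0, -0.02, 0], [0.05, 0, 0, -0.03, 0], [0.05, 0, 0, -0.03, 0], [0.05, 0, 0, -0.03, 0]]
  ],
  "squeeze": 20
}}

```text
time: 11.35
tool_pos: [0.601, -0.1022, 0.2248]
ee_rot: [[0.105, 0.994, 0.001], [0.994, -0.105, -0.0], [-0.0, 0.001, -1.0]]
force: [0.1, -0.1, 0.3]
finger_gap: 0.0503
grasp_force: 0.0
```

Run:
```python
from h import *
s=bot.observe();print(s["time"],s["tool_pos"],s["force"],s["finger_gap"])
g=grab("wrist");save(g,"m.png")
P=cloud(g);z=P[...,2]
d=P[...,:2]-np.array([.602,-.1027]); r=np.hypot(d[...,0],d[...,1])
m=(z>.09)&(z<.107)&(r<.05)
Q=P[m];A=np.c_[Q[:,:2]-[.602,-.1027],np.ones(len(Q))];print("top",len(Q),np.linalg.lstsq(A,Q[:,2],rcond=None)[0],cv2.minEnclosingCircle(Q[:,:2].astype(np.float32)))
m=(z>.122)&(z<.14)&(r<.05)
print("bar",np.median(z[m]),cv2.minAreaRect(P[m][:,:2].astype(np.float32)))
g2=grab("side");save(g2,"n.png")
cv2.imwrite("pics/o.png",np.hstack([cv2.resize(g[0],(400,300)),cv2.resize(g2[0][110:260,180:380],(400,300))])[:,:,::-1])
```

```text
11.35 [ 0.60097325 -0.1022228   0.22477064] [ 0.07754752 -0.09345553  0.31958309] 0.05032628715583409
top 6275 [-0.00101554 -0.01257056  0.09666724] ((0.6019371747970581, -0.10234197229146957), 0.043014202266931534)
bar 0.13075488541914096 ((0.6018402576446533, -0.1017930656671524), (0.06473152339458466, 0.01399841345846653), 87.27262878417969)
```

View pics/o.png

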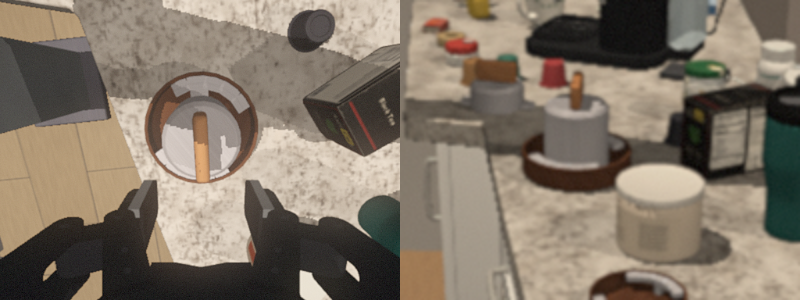

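The left half shows the bar at (202,147) nearly along y. The right half shows the cover standing flat in the dish. The bar measures 72° of turn, so one gentle regrasp will confirm it sits against the stop.

Request:
{"op": "carry_out", "data": {
  "deltas": [
    [[0.05, 0, 0.001, 0.03, -3], [0.05, 0, 0, 0.03, 0], [0.05, 0, 0, 0.03, 0], [0.05, 0, 0, 0.02, 0], [0.05, 0, 0, 0.01, 0], [0, 0, 0, 0, 0], [0, 0, 0, 0, 0], [0, 0, 0, 0, 0], [0, 0, 0, 0, 0], [0, 0, 0, 0, 0]]
  ],
  "squeeze": 50
}}

```text
time: 12.45
tool_pos: [0.6021, -0.1025, 0.104]
ee_rot: [[0.052, 0.999, 0.001], [0.999, -0.052, -0.001], [-0.001, 0.001, -1.0]]
force: [-2.4, 0.5, 3.4]
finger_gap: 0.0129
grasp_force: 50.9
```

Request:
{"op": "carry_out", "data": {
  "deltas": [
    [[0, 0, 0, 0, 0.5], [0, 0, 0, 0, 0.5], [0, 0, 0, 0, 0.5], [0, 0, 0, 0, 0], [0, 0, 0, 0, 0], [0, 0, 0, 0, 0], [0, 0, 0, 0, 0], [0, 0, 0, 0, 0], [0, 0, 0, 0, 0], [0, 0, 0, 0, 0]]
  ]
}}

```text
time: 13.45
tool_pos: [0.6021, -0.1025, 0.104]
ee_rot: [[0.076, 0.997, 0.001], [0.997, -0.076, -0.001], [-0.001, 0.001, -1.0]]
force: [-4.5, -1.0, 5.4]
finger_gap: 0.0133
grasp_force: 54.0
```

```bash
python3 -c "
from h import *
s=bot.observe();R=s['ee_rot'];print(s['time'],s['tool_pos'],np.degrees(np.arctan2(R[1][0],R[0][0])),s['force'],s['moment'],s['finger_gap'])"
```

```text
13.45 [ 0.60214305 -0.10250351  0.10398903] 85.63435133185224 [-4.50349328 -0.95859073  5.4350108 ] [-0.06967441  0.91292926  0.87327098] 0.01334374090349378
```

Request:
{"op": "carry_out", "data": {
  "deltas": [
    [[0.05, 0, 0, 0, 0], [0.05, 0, 0, 0, 0], [0.05, 0, 0, 0, 0], [0.05, 0, 0, 0, 0], [0.05, 0, 0, 0, 0], [0.05, 0, 0, -0.01, 0], [0.05, 0, 0, -0.02, 0], [0.05, 0, 0, -0.03, 0], [0.05, 0, 0, -0.03, 0], [0.05, 0, 0, -0.03, 0]]
  ]
}}

```text
time: 14.45
tool_pos: [0.602, -0.1023, 0.2247]
ee_rot: [[0.079, 0.997, 0.001], [0.997, -0.079, -0.0], [-0.0, 0.001, -1.0]]
force: [0.8, -0.4, -1.1]
finger_gap: 0.0503
grasp_force: 0.0
```

Run:
```python
from h import *
g=grab("wrist");s=bot.observe();print(s["time"],s["tool_pos"],s["finger_gap"])
P=cloud(g);z=P[...,2]
d=P[...,:2]-np.array([.602,-.1027]); r=np.hypot(d[...,0],d[...,1])
m=(z>.122)&(z<.14)&(r<.05)
print("bar",np.median(z[m]),cv2.minAreaRect(P[m][:,:2].astype(np.float32)))
m=(z>.09)&(z<.107)&(r<.05);print("top",np.median(z[m]))
```

```text
14.5 [ 0.60516243 -0.10320414  0.23095558] 0.04976915897360442
bar 0.13075591563143976 ((0.6018993854522705, -0.10172268748283386), (0.0645667165517807, 0.013960981741547585), 87.33711242675781)
top 0.09703149251196735
```

The bar is still at 87.3°, so it is against the stop. Its top height matches the cover resting on the dish floor.

```bash
python3 -c "
from workcell import bot
print(bot.job_done())"
```

```text
the job is handed in; nothing more can be done
None
```

The tall cover is over the small canister, flat on the base's floor and twisted about 72° to the stops. The gripper has let go and I never touched the low cover. I handed the job in at about 14.5 s but got no verdict back.

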